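# Level the pouring table with its foot screws

## Robot

A 6-joint arm with a two-finger parallel gripper is mounted at the origin on a cart in front of the work surface, level with it; the furniture and walls round the work are solid. World frame = base frame: x ahead of the robot, y to its left, z up, the work surface at z = 0. Lengths are in m, angles in rad, forces in N, time in s.
With the tool pointing down it reaches from about 0.35 to 0.975 m from the base axis. Payload 4.9 kg.
Tool frame: the origin (TCP) lies at the very end of the fingers, on their centre line; the grasp point (between the pads) lies 19 mm behind it; z points along the fingers, y is the line along which they close (so a half turn about z gives the same grasp; the last joint's range is limited). The gripper opens to 85 mm and grips with 20 to 120 N. Pads are 22 mm wide; open, the fingers measure 114 mm over their backs; the gripper's body (76 mm by 85 mm) begins 54 mm behind the grasp point. The pads swing forward as they close: fully open they stand 13 mm farther back than shut.
Start: joints at [-1.454, 0.053, 1.613, -0, 1.476, -0.119], TCP at [0.146, -0.608, 0.231] pointing down, gripper open.
Joint ranges: [-3.01, 3.01], [-1.01, 2.22], [0.06, 2.58], [-1.02, 4.17], [0.09, 2.62], [-3.14, 3.14]. Speed limits (rad/s): [2.57, 2.57, 3.14, 3.14, 3.14, 3.14].

## Interface

Orientations are given as a rotation vector (axis times angle).
In Python, from station import ctrl, imaging gives the robot as it stands.
- The arm moves only by the tool play_rows, never from a script. Its argument "series" is a list of rows, each a list of 3 entries, a list of its own where there are three numbers: the opening, from 0 (shut) to 1 (fully open), then the shift along the tool's x, y, z each as a share of 0.05 m, from -1 to 1, then the turn, a rotation vector about the tool's x, y, z each as a share of 8 degrees, from -1 to 1. In form: [[grip, [dx, dy, dz], [ax, ay, az]], ...]. A call has 1 to 8 rows; each row shifts and turns the commanded pose from where the row before left it, along the tool's axes as they then stand; what a row does not reach is not made up. A row lasts 1/8 s, in which the tool goes at most 62.5 mm and 10.7 degrees, less where a joint would pass 70% of its speed; a pose out of reach is approached as far as the arm can. A call with a number of a shift or a turn outside -1 to 1 is refused whole. A call with a gripper value outside its range is refused whole. The fingers move at their own pace and stop on an object; "force" is the grip in N (left out, the last holds). Time passes only in rows, so rows that do not move let the fingers close. It gives the time, the measured TCP pose, the force, the opening and the grip force at its end, in the units of the state.
- ctrl.get_obs(): the state, without advancing time (a new reading comes with each control period).
- imaging.get_image(name): name is "scene" or "top" or "wrist"; returns a dict with "color" (400x640x3 uint8, blue, green, red), "fx", "fy", "cx", "cy" (pixels), "D" ([k1, k2, p1, p2, k3] as OpenCV has them; the pictures are not rectified), "extrinsics" (4x4, takes a point from world to camera coordinates); the wrist camera has in their place "hand_eye" (4x4, takes a point from camera to tool coordinates, whose origin is the TCP and whose axes are the flange's). Camera axes: x right, y down, z forward; pixel columns grow to the right and rows downward; lengths in m; the calibration is good to about 2 mm. A picture is of the moment at which its call begins: read the wrist's pose just before it. There is no depth.
- ctrl.finish_job(): hands the job in; it is judged then, once.
The state is a dict: "t": time; "q": joint angles; "dq": joint speeds; "effort": joint torques, N m; "tool_pos": TCP position; "tool_rot": TCP orientation; "contact_force": force on the tool from outside, world axes, zero at the start; "wrist_torque": the same for the moment, N m; "opening": finger opening in m; "grip_force": force on a finger pad.
Only numpy, scipy, OpenCV 4.12 (cv2) and the standard library are available. Lean on these libraries where they do the work, as an engineer would, in place of code of your own. Each camera call takes 0.05 s, during which the arm holds its last target. There are 200 camera calls.

## Task

Level the small aluminium pouring table: turn its two front foot screws by their three-spoke heads, each as far as it needs, until the bubble in the round vial rests wholly inside the black ring. Do not lean on the table's plate or its dish, and leave the beaker, bottle, forceps and microtube standing or lying where they are.

Things in the scene. Friction and masses are not known exactly. Their poses are not given: they have to be found in the camera images.
- levelling_table: fixed base of the pouring table: two screw feet in front, one fixed foot at the rear; it cannot be moved. Origin on the bench under the table; x points to the rear foot, y to the left screw, z up. In this frame the left screw axis is at (-70, +100) mm, the right one at (-70, -100), the rear foot at (+90, 0).
- plate: 12 mm aluminium plate that tilts on the three feet, 202 mm long (table x -92 to +110), 120 mm wide, 244 mm at the front bar that carries the screws; top about 42 mm above the bench, 6 mm more or less when tilted. Fixed on it: a petri dish, 90 x 15 mm, at table (-28, 0) and the round vial, 60 mm across, 9 mm high, at (+58, 0). Origin inside it over the rear foot.
- head_left: steel head of the left foot screw. Origin on the upright screw axis, 85 mm above the bench. Hub 22 mm across, from 12 mm below to 10 above the origin; three level round spokes 8 mm thick, 120 degrees apart, 11 mm black ball ends reaching 41 mm from the axis; x runs along one spoke, z up. Clockwise from above raises its corner 1.9 mm per rad; the head itself keeps its height.
- head_right: head of the right foot screw, the same in every way. Each head has 0.3 rad of free play on its screw, starting anywhere in it: within the play only the head turns. A screw needs about 0.06 N m (2 N at a spoke), stays where it is left, starts at most 2.1 rad from level, either way, and has at least 1 rad to spare beyond that.
- bubble (a point): centre of the pale bubble, 12 mm across, on the yellow-green face of the vial, up to 18 mm off centre; it cannot be touched. It runs to the side that is higher: one rad clockwise of the left screw moves it 4.5 mm along (-0.53, +0.85) in the table's frame, of the right screw 4.5 mm along (-0.53, -0.85); clockwise is as seen from above.
- vial_centre (a point): centre of the vial's face and of the black ring printed on it (17 mm inside diameter, 20 mm outside); it tilts with the plate
- beaker: glass beaker with some pink content, 54 mm across, 70 mm high, a bystander; origin under its centre
- bottle: glass bottle with a screw cap, 56 mm across, 105 mm high, a bystander; origin under its centre
- forceps: steel forceps lying flat, 129 x 14 x 8 mm, a bystander; origin under its centre
- microtube: microtube with a yellow lid, lying, 42 x 17 x 12 mm, a bystander; origin under its centre

How it is judged:
By the outcome, as a careful person would: the job done as asked, in the order asked, and still so for the second after the job is handed in, with the robot touching nothing.
It also fails if it takes over 72 s, if anything falls off the work surface, if the arm or the gripper's body presses on something with over 40 N, if the wrist force passes 120 N, or if a joint passes its speed limit or range.

## Working session

There is one attempt and no reset: what is moved stays moved. The work goes in short steps, Python scripts to look and compute and a tool call to move; the robot and the scene stay as the last step left them, time stands still between calls to the robot, and variables do not carry over. Pictures are saved under pics/ and viewed, at most 10 in all, crops included, and the job is handed in when it is done.

Besides the shell and the picture viewer there is one more tool, called after ">>>" as name(argument=value, ...), one argument or row to a line, values as JSON. play_rows: Moves the arm, as the interface text tells. Shift numbers are shares of 0.05 m and turn numbers shares of 8 degrees, none past 1 either way. Its arguments: {"type":"object","properties":{"series":{"type":"array"},"force":{"type":"number"}},"required":["series"]}

```bash
mkdir -p pics; ls
python3 - <<'E'
from station import ctrl, imaging
import cv2,numpy as np
o=ctrl.get_obs(); print(o)
ims=[imaging.get_image(n) for n in("scene","top")]
for n,i in zip(("scene","top"),ims):
    cv2.imwrite(f"pics/{n}0.png",i["color"]); print(n,i["fx"],i["fy"],i["cx"],i["cy"],i["D"],np.round(i["extrinsics"],4).tolist())
E
```

```text
pics
{'t': 0.0, 'q': array([-1.45401400e+00,  5.33801910e-02,  1.61430708e+00,  3.23941807e-05,
        1.47604108e+00, -1.18988648e-01]), 'dq': array([-1.19332960e-04,  1.79674239e-03,  1.24682596e-03,  6.70144550e-04,
       -1.81099166e-04, -2.26064620e-05]), 'effort': array([ 1.48485644e-03, -3.93678403e+01, -3.70177245e+01,  5.75408785e-05,
        6.95483352e-03, -6.61927366e-07]), 'tool_pos': array([ 0.14593656, -0.60706584,  0.23004077]), 'tool_rot': array([-3.11766832e+00, -3.69234981e-01, -5.43150920e-05]), 'contact_force': array([-0.03570177, -0.26867413,  0.11088074]), 'wrist_torque': array([ 0.01673014,  0.03416805, -0.01099827]), 'grip_force': 0.0, 'opening': 0.0855960128035223}
scene 370.7233866886784 370.7233866886784 319.1716504079688 202.60127698281497 [-0.04823219  0.          0.          0.          0.        ] [[-0.8033, -0.5956, -0.0072, 0.3577], [-0.2483, 0.3459, -0.9048, 0.2781], [0.5414, -0.725, -0.4258, 0.4662], [0.0, 0.0, 0.0, 1.0]]
top 378.2797167664306 378.2797167664306 320.6854983093025 205.14384503159525 [-0.07350106  0.          0.          0.          0.        ] [[-0.0002, -0.9999, 0.014, -0.1439], [-0.9807, -0.0026, -0.1956, 0.5471], [0.1956, -0.0138, -0.9806, 0.8152], [0.0, 0.0, 0.0, 1.0]]
```

View pics/top0.png

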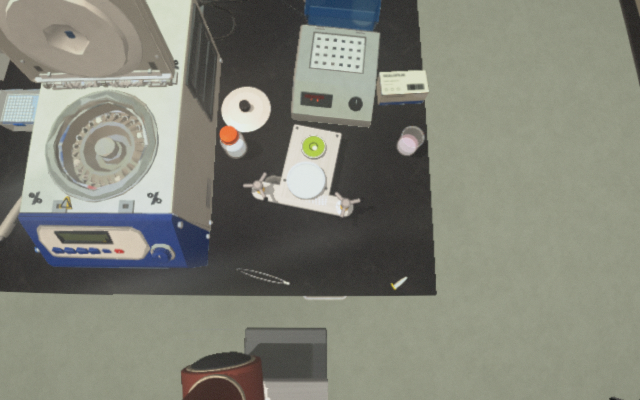

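View pics/scene0.png

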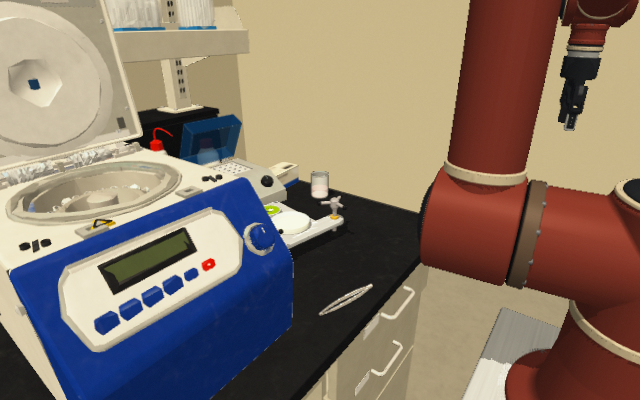

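The top view shows the table with its heads at about (262,187) and (346,205), the vial at (314,147), the bottle at (233,141) and the beaker at (410,141). In the scene view the left head is hidden by the centrifuge. Next I'll cast rays and enlarge.

```bash
cat > h.py <<'E'
from station import ctrl, imaging
import cv2,numpy as np
from scipy.spatial.transform import Rotation as R
def cam(im,o=None):
    K=np.array([[im["fx"],0,im["cx"]],[0,im["fy"],im["cy"]],[0,0,1.]])
    if "extrinsics" in im: T=np.linalg.inv(im["extrinsics"])
    else:
        W=np.eye(4);W[:3,:3]=R.from_rotvec(o["tool_rot"]).as_matrix();W[:3,3]=o["tool_pos"];T=W@im["hand_eye"]
    return K,np.array(im["D"]),T
def cast(c,px,z):
    K,D,T=c
    u=cv2.undistortPoints(np.array(px,float).reshape(-1,1,2),K,D).reshape(-1,2)
    d=np.c_[u,np.ones(len(u))]@T[:3,:3].T
    return T[:3,3]+d*((z-T[2,3])/d[:,2])[:,None]
def proj(c,P):
    K,D,T=c;E=np.linalg.inv(T)
    return cv2.projectPoints(np.array(P,float).reshape(-1,1,3),cv2.Rodrigues(E[:3,:3])[0],E[:3,3],K,D)[0].reshape(-1,2)
def shot(n):
    o=ctrl.get_obs();im=imaging.get_image(n);return im["color"],cam(im,o),o
E
python3 - <<'E'
from h import *
c,k,o=shot("top")
a=c[110:225,230:365]; cv2.imwrite("pics/topc.png",cv2.resize(a,None,fx=5.9,fy=5.2,interpolation=cv2.INTER_CUBIC) if 0 else cv2.resize(a,None,fx=5,fy=5,interpolation=cv2.INTER_CUBIC))
hsv=cv2.cvtColor(c,cv2.COLOR_BGR2HSV)
m=cv2.inRange(hsv,(30,120,80),(50,255,255)); m[:,:280]=0;m[200:]=0
p=cv2.findNonZero(m); (x,y),r=cv2.minEnclosingCircle(p); print("vial",x,y,r,cast(k,[x,y],.051))
print("heads",cast(k,[[262,187],[346,205]],.085)); print("bott,beak",cast(k,[[236,152],[404,149]],0.0))
w,kw,o=shot("wrist"); print(o["tool_pos"],o["t"])
E
```

```text
vial 313.125 146.0 10.320740699768066 [[ 0.69211788 -0.12523122  0.051     ]]
heads [[ 0.58236826 -0.01129803  0.085     ]
 [ 0.54173356 -0.19907576  0.085     ]]
bott,beak [[ 0.69447353  0.06981628  0.        ]
 [ 0.70451878 -0.35613437  0.        ]]
[ 0.14597419 -0.6072197   0.23033517] 0.15
```

View pics/topc.png

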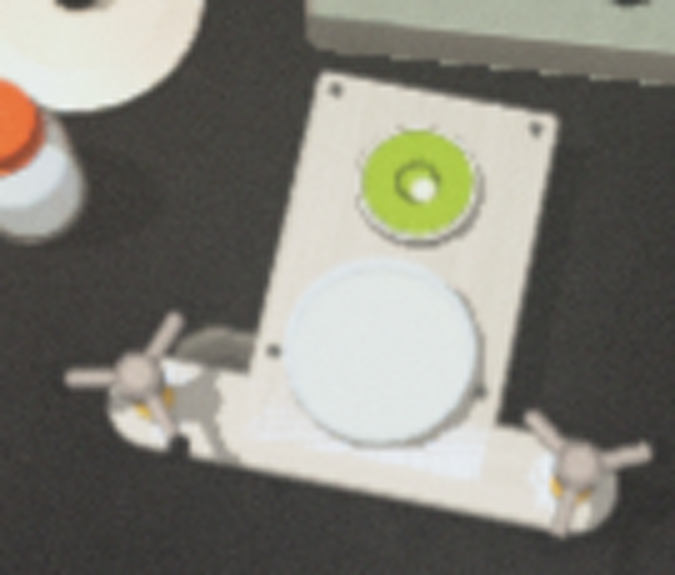

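The crop shows the left hub at px (258,184.8) with spokes at about 93°, -34° and 207° in world angles. The right hub is at (345.6,203.4) with spokes at about 41°, -78° and 167°. The bubble is at about (315,147.6), slightly right of and below the vial centre (313.3,146.3). I'll look closer with the wrist camera next.

Run:
```python
from h import *
im=imaging.get_image("wrist");print(np.round(im["hand_eye"],3).tolist(),im["fx"])
c,k,o=shot("top");h=cast(k,[[258,184.8],[345.6,203.4]],.095);print(h,np.linalg.norm(h[0]-h[1]))
print("right head spokes ends",cast(k,[[230+535/5,110+418/5],[230+645/5,110+453/5],[230+563/5,110+530/5]],.085)-h[1])
Rm=R.from_rotvec(o["tool_rot"]).as_matrix();print(Rm.round(3))
print((np.array([.50,-.16,.23])-o["tool_pos"])@Rm/.05)
```

```text
[[-0.001, -0.953, -0.304, 0.079], [1.0, -0.001, -0.0, -0.0], [-0.0, -0.304, 0.953, -0.142], [0.0, 0.0, 0.0, 1.0]] 324.19284491406285
[[ 0.58487625 -0.00371767  0.095     ]
 [ 0.54331639 -0.19741886  0.095     ]] 0.19810949731475408
right head spokes ends [[ 0.0243512   0.01814409 -0.01      ]
 [ 0.00850099 -0.03083668 -0.01      ]
 [-0.02639111  0.00619426 -0.01      ]]
[[ 0.972  0.234 -0.   ]
 [ 0.234 -0.972  0.001]
 [ 0.    -0.001 -1.   ]]
[ 8.97501015 -7.04605152  0.02178368]
```

>>> play_rows(
  series=[
    [0.4,[0.88,-0.53,0],[0,0,0]],
    [0.4,[0.88,-0.53,0],[0,0,0]],
    [0.4,[0.88,-0.53,0],[0,0,0]],
    [0.4,[0.88,-0.53,0],[0,0,0]],
    [0.4,[0.88,-0.53,0],[0,0,0]],
    [0.4,[0.88,-0.53,0],[0,0,0]],
    [0.4,[0.88,-0.53,0],[0,0,0]],
    [0.4,[0.88,-0.53,0],[0,0,0]],
  ],
)

```text
t: 1.3
tool_pos: [0.4398, -0.318, 0.2315]
tool_rot: [3.119, 0.369, 0.001]
contact_force: [-0.0, 0.1, 0.2]
opening: 0.0345
grip_force: 0.0
```

>>> play_rows(
  series=[
    [0.4,[0.88,-0.53,0.2],[0,0,0]],
    [0.4,[0.88,-0.53,0.2],[0,0,0]],
    [0.4,[0.88,-0.53,0.2],[0,0,0]],
    [0.4,[0.88,-0.53,0.2],[0,0,0]],
    [0.4,[0.88,-0.53,0.2],[0,0,0]],
    [0.4,[0,0,0],[0,0,0]],
    [0.4,[0,0,0],[0,0,0]],
  ],
)

```text
t: 2.17
tool_pos: [0.6215, -0.1392, 0.1812]
tool_rot: [3.12, 0.37, -0.001]
contact_force: [0.0, -0.1, -0.1]
opening: 0.0344
grip_force: 0.0
```

Run:
```python
from h import *
c,k,o=shot("wrist");cv2.imwrite("pics/w1.png",c);print(o["t"],o["tool_pos"],o["tool_rot"])
```

```text
2.175 [ 0.62149909 -0.13920844  0.18116943] [ 3.11951065e+00  3.70007488e-01 -9.92584915e-04]
```

View pics/w1.png

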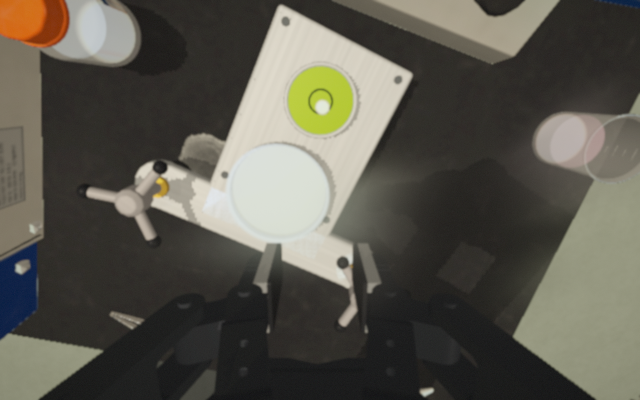

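The wrist view shows the vial centred near (320,100), with the bubble at (322,105). The left hub is at (130,203) with balls at (84,190), (160,168) and (153,241). The right head is partly behind the fingers, near (352,285).

```bash
cat >> h.py <<'E'
TX=None
def bubble(c,k,hl=None,save=None):
    s=4;b=cv2.resize(c,None,fx=s,fy=s,interpolation=cv2.INTER_CUBIC)
    hsv=cv2.cvtColor(b,cv2.COLOR_BGR2HSV)
    g=cv2.inRange(hsv,(25,130,90),(50,255,255))
    cs=cv2.findContours(g,cv2.RETR_EXTERNAL,cv2.CHAIN_APPROX_NONE)[0]
    q=max(cs,key=cv2.contourArea);hull=cv2.convexHull(q);e=cv2.fitEllipse(hull)
    ins=np.zeros_like(g);cv2.ellipse(ins,(e[0],(e[1][0]*.85,e[1][1]*.85),e[2]),255,-1)
    def blob(m):
        n,l,st,ce=cv2.connectedComponentsWithStats(cv2.bitwise_and(m,ins));i=1+np.argmax(st[1:,4])
        pts=cv2.findNonZero((l==i).astype(np.uint8)); return cv2.fitEllipse(cv2.convexHull(pts)),ce[i]
    bu,bc=blob(cv2.inRange(hsv,(0,0,150),(179,110,255)))
    rg,rc=blob(cv2.inRange(b,(0,0,0),(255,115,255)))
    f=lambda p:(np.array(p)+.5)/s-.5
    P=cast(k,[f(e[0]),f(rg[0]),f(bu[0])],.051)
    print("px face,ring,bub",f(e[0]),f(rg[0]),f(bu[0]),"axes",np.array(rg[1])/s,np.array(bu[1])/s)
    yt=np.array([.2098,.9778]);xt=np.array([yt[1],-yt[0]])
    for n,ce in(("face",P[0]),("ring",P[1])):
        d=(P[2]-ce)[:2]*1e3;t=np.array([d@xt,d@yt])
        A=4.5*np.array([[-.53,-.53],[.85,-.85]]);print(n,"off table mm",t.round(2),"cw rad L,R",np.linalg.solve(A,-t).round(2))
    if save: 
        x,y=int(e[0][0]),int(e[0][1]);cv2.imwrite(save,b[max(0,y-200):y+200,max(0,x-200):x+200])
E
python3 - <<'E'
from h import *
c,k,o=shot("wrist");bubble(c,k,save="pics/b1.png")
print("L hub",cast(k,[130,203],.095),"balls",cast(k,[[84,190],[160,168],[153,241]],.085))
print("R balls",cast(k,[[343,263],[345,324]],.085))
c,k,o=shot("top");bubble(c,k)
E
```

```text
Traceback (most recent call last):
  File "h.py", line 32, in bubble
    rg,rc=blob(cv2.inRange(b,(0,0,0),(255,115,255)))
          ~~~~^^^^^^^^^^^^^^^^^^^^^^^^^^^^^^^^^^^^^^
  File "h.py", line 29, in blob
    n,l,st,ce=cv2.connectedComponentsWithStats(cv2.bitwise_and(m,ins));i=1+np.argmax(st[1:,4])
                                                                           ~~~~~~~~~^^^^^^^^^^
ValueError: attempt to get argmax of an empty sequence
```

```bash
python3 - <<'E'
s=open('h.py').read()
s=s.replace("rg,rc=blob(cv2.inRange(b,(0,0,0),(255,115,255)))","rg,rc=blob((b[...,1]<.85*np.median(b[...,1][(ins>0)])).astype(np.uint8)*255)")
open('h.py','w').write(s)
E
python3 - <<'E'
from h import *
c,k,o=shot("wrist");bubble(c,k,save="pics/b1.png")
print("L hub",cast(k,[130,203],.095),"balls",cast(k,[[84,190],[160,168],[153,241]],.085))
print("R balls",cast(k,[[343,263],[345,324]],.085))
c,k,o=shot("top");bubble(c,k)
E
```

```text
px face,ring,bub [319.00231934  99.52433014] [319.0050354  100.35286713] [320.88989258 106.45143127] axes [25.31474304 26.18051147] [15.776124   16.13851547]
face off table mm [-4.2  -3.71] cw rad L,R [-0.39 -1.36]
ring off table mm [-3.62 -3.43] cw rad L,R [-0.31 -1.21]
L hub [[ 0.58909386 -0.00427806  0.095     ]] balls [[ 0.58695233  0.03546141  0.085     ]
 [ 0.617699   -0.0192663   0.085     ]
 [ 0.55576487 -0.01914795  0.085     ]]
R balls [[ 0.57177439 -0.17362341  0.085     ]
 [ 0.51362939 -0.1907643   0.085     ]]Traceback (most recent call last):
  File "<stdin>", line 5, in <module>
  File "h.py", line 31, in bubble
    bu,bc=blob(cv2.inRange(hsv,(0,0,150),(179,110,255)))
          ~~~~^^^^^^^^^^^^^^^^^^^^^^^^^^^^^^^^^^^^^^^^^^
  File "h.py", line 29, in blob
    n,l,st,ce=cv2.connectedComponentsWithStats(cv2.bitwise_and(m,ins));i=1+np.argmax(st[1:,4])
                                                                           ~~~~~~~~~^^^^^^^^^^
    return _wrapfunc(a, 'argmax', axis=axis, out=out, **kwds)
    return bound(*args, **kwds)
ValueError: attempt to get argmax of an empty sequence
```

View pics/b1.png

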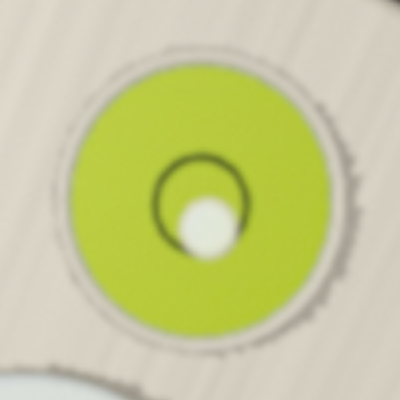

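The ring is centred near (201,201) in the crop and the bubble near (208,229), about 5.5 mm off towards the front right. That needs about 0.35 rad CCW on the left and 1.3 rad CCW on the right, plus play. I'll grip the right head's front spoke (~165°) and swing it.

>>> play_rows(
  series=[
    [0.4,[-0.757,0.167,0.4],[0,0,0]],
    [0.4,[-0.757,0.167,0.4],[0,0,0]],
    [0.4,[-0.757,0.167,0.4],[0,0,0]],
    [0.4,[0,0,0],[0,0,0.89]],
    [0.4,[0,0,0],[0,0,0.89]],
    [0.4,[0,0,0],[0,0,0.89]],
    [0.4,[0,0,0],[0,0,0.89]],
    [0.4,[0,0,0],[0,0,0]],
  ],
)

```text
t: 3.38
tool_pos: [0.5168, -0.1906, 0.1217]
tool_rot: [3.115, -0.409, 0.001]
contact_force: [-0.2, -0.5, 0.1]
opening: 0.0345
grip_force: 0.0
```

Run:
```python
from h import *
c,k,o=shot("wrist");cv2.imwrite("pics/w2.png",c);Rm=R.from_rotvec(o["tool_rot"]).as_matrix();print(o["t"],o["tool_pos"],Rm.round(3)[:,:2].tolist())
a=np.radians(165);h=np.array([.544,-.197,.085]);print(proj(k,[h+[0,0,.01],h+.0355*np.array([np.cos(a),np.sin(a),0])]))
```

```text
3.375 [ 0.5168306  -0.19064197  0.12174696] [[0.966, -0.258], [-0.258, -0.966], [0.001, 0.0]]
[[316.69482026 189.78155637]
 [316.72141209 241.16403845]]
```

View pics/w2.png

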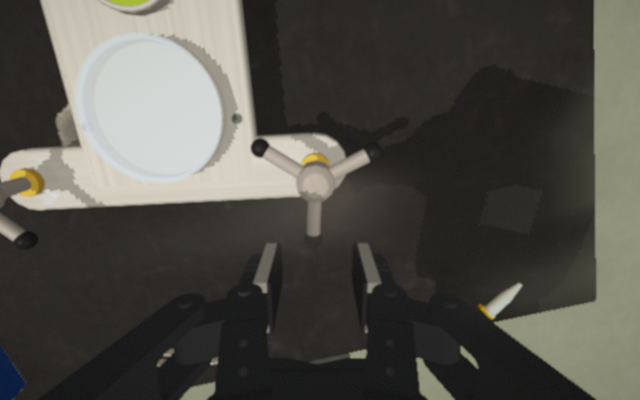

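The hub is at (315,182), and the front spoke's ball at (314,239) lies between the fingers as planned. I'll shift about 2.5 mm forward, go down and grip.

>>> play_rows(
  series=[
    [0.4,[0.05,-0.015,0.52],[0,0,0]],
    [0.4,[0,0,0.52],[0,0,0]],
    [0.4,[0,0,0],[0,0,0]],
    [0,[0,0,0],[0,0,0]],
    [0,[0,0,0],[0,0,0]],
    [0,[0,0,0],[0,0,0]],
    [0,[0,0,0],[0,0,0]],
  ],
  force=30,
)

```text
t: 4.3
tool_pos: [0.5206, -0.1904, 0.0706]
tool_rot: [3.114, -0.409, 0.004]
contact_force: [0.5, 0.1, 2.6]
opening: 0.0075
grip_force: 29.4
```

>>> play_rows(
  series=[
    [0,[0.005,0.078,0],[0,0,-1]],
    [0,[0.005,0.078,0],[0,0,-1]],
    [0,[0.005,0.078,0],[0,0,-1]],
    [0,[0.005,0.078,0],[0,0,-1]],
  ],
)

```text
t: 4.8
tool_pos: [0.5208, -0.2051, 0.0705]
tool_rot: [-3.105, -0.472, -0.003]
contact_force: [1.0, 2.3, 4.8]
opening: 0.0076
grip_force: 29.4
```

>>> play_rows(
  series=[
    [0,[0.005,0.078,0],[0,0,-1]],
    [0,[0.005,0.078,0],[0,0,-1]],
    [0,[0.005,0.078,0],[0,0,-1]],
    [0,[0,0,0],[0,0,0]],
  ],
)

```text
t: 5.3
tool_pos: [0.5264, -0.215, 0.0703]
tool_rot: [-2.942, -1.099, -0.003]
contact_force: [0.7, 4.3, 5.7]
opening: 0.0077
grip_force: 30.8
```

```bash
sed -i 's/if save:/if save and 1:/' h.py
python3 - <<'E'
from h import *
c,k,o=shot("wrist");cv2.imwrite("pics/w3.png",c);Rm=R.from_rotvec(o["tool_rot"]).as_matrix();print(o["t"],o["tool_pos"],Rm.round(3)[:,:2].tolist(),o["contact_force"])
c,k,o=shot("top");cv2.imwrite("pics/t3.png",c[110:225,230:365])
print(proj(cam(imaging.get_image("wrist"),o),[.692,-.125,.051]))
E
```

```text
5.3 [ 0.52635054 -0.21497979  0.07034585] [[0.755, 0.655], [0.655, -0.755], [0.002, -0.0]] [0.65796817 4.30523618 5.65957831]
[[ 425.62461108 -207.06090507]]
```

Run:
```python
from h import *
c,k,o=shot("top")
hsv=cv2.cvtColor(c,cv2.COLOR_BGR2HSV);m=cv2.inRange(hsv,(25,110,80),(50,255,255));print(cv2.connectedComponentsWithStats(m)[2][:,:].tolist())
cv2.imwrite("pics/t4.png",cv2.resize(c[100:230,220:370],None,fx=4,fy=4))
```

```text
[[0, 0, 640, 400, 255695], [303, 136, 21, 20, 303], [66, 197, 2, 1, 2]]
```

View pics/t4.png

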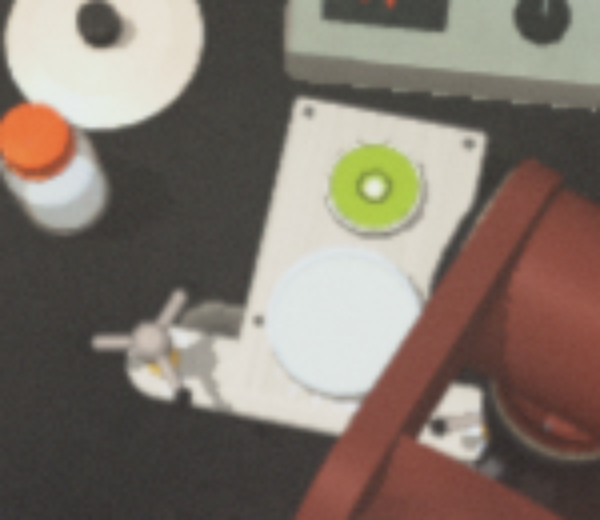

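The bubble at (374,187) now looks centred in the ring from above. I'll measure it.

Run:
```python
from h import *
for _ in range(2):
    c,k,o=shot("top");bubble(c,k)
```

```text
px face,ring,bub [313.15332031 145.99452209] [313.08450317 146.18745422] [313.03677368 146.61282349] axes [8.52201557 9.15956116] [5.55092621 6.01405239]
face off table mm [-1.58 -0.06] cw rad L,R [-0.32 -0.34]
ring off table mm [-1.07 -0.12] cw rad L,R [-0.21 -0.24]
px face,ring,bub [313.152771   145.98860168] [313.07608032 146.20700073] [312.94961548 146.51066589] axes [8.56112194 9.21202564] [5.60460901 6.01357746]
face off table mm [-1.39  0.19] cw rad L,R [-0.32 -0.27]
ring off table mm [-0.81  0.13] cw rad L,R [-0.19 -0.15]
```

>>> play_rows(
  series=[
    [0,[0.005,0.078,0],[0,0,-1]],
    [0,[0.005,0.078,0],[0,0,-1]],
    [0,[0,0,0],[0,0,0]],
    [0.3,[0,0,0],[0,0,0]],
    [0.3,[0,0,0],[0,0,0]],
    [0.3,[0,0,0],[0,0,0]],
    [0.3,[0,0,-0.8],[0,0,0]],
    [0.3,[0,0,-0.8],[0,0,0]],
  ],
)

```text
t: 6.6
tool_pos: [0.5307, -0.2205, 0.1492]
tool_rot: [-2.76, -1.498, 0.002]
contact_force: [0.2, -0.6, 0.0]
opening: 0.0258
grip_force: 0.0
```

Run:
```python
from h import *
c,k,o=shot("top");bubble(c,k)
Rm=R.from_rotvec(o["tool_rot"]).as_matrix();print(o["tool_pos"],Rm.round(3)[:,:2].tolist())
print((np.array([.64,-.13,.15])-o["tool_pos"])@Rm/.05)
```

```text
px face,ring,bub [313.15103149 146.01605225] [313.09454346 146.12162781] [312.30944824 146.00579834] axes [8.79758644 9.11320496] [5.71145153 5.95853615]
face off table mm [-0.41  1.97] cw rad L,R [-0.34  0.17]
ring off table mm [-0.12  1.9 ] cw rad L,R [-0.27  0.22]
[ 0.53066116 -0.22052461  0.14921736] [[0.545, 0.839], [0.839, -0.545], [-0.0, -0.002]]
[ 2.7095384   0.84745873 -0.01829569]
```

>>> play_rows(
  series=[
    [0.4,[0.76,-0.34,-0.1],[0,0,0]],
    [0.4,[0.76,-0.34,-0.1],[0,0,0]],
    [0.4,[0.76,-0.34,-0.1],[0,0,0]],
    [0.4,[0.76,-0.34,-0.1],[0,0,0]],
    [0.4,[0.76,-0.34,0],[0,0,0.84]],
    [0.4,[0,0,0],[0,0,0.84]],
    [0.4,[0,0,0],[0,0,0.84]],
    [0.4,[0,0,0],[0,0,0.84]],
  ],
)

```text
t: 7.65
tool_pos: [0.5633, -0.0149, 0.1689]
tool_rot: [3.035, 0.811, -0.001]
contact_force: [-0.0, 0.3, 0.3]
opening: 0.0343
grip_force: 0.0
```

>>> play_rows(
  series=[
    [0.4,[0,0,0],[0,0,0]],
  ],
)

```text
t: 7.78
tool_pos: [0.5633, -0.0151, 0.169]
tool_rot: [-3.033, -0.819, 0.001]
contact_force: [-0.3, 0.1, 0.6]
opening: 0.0346
grip_force: 0.0
```

Run:
```python
from h import *
c,k,o=shot("wrist");cv2.imwrite("pics/w5.png",c)
Rm=R.from_rotvec(o["tool_rot"]).as_matrix();print(o["tool_pos"],Rm.round(3)[:,:2].tolist())
h=np.array([.587,-.001,.085]);a=np.radians(210)
print(proj(k,[h+[0,0,.01],h+.0355*np.array([np.cos(a),np.sin(a),0])]))
bubble(c,k)
```

```text
[ 0.56334486 -0.01510652  0.16895944] [[0.864, 0.503], [0.503, -0.864], [-0.0, -0.0]]
[[316.79390199 171.0659848 ]
 [316.67800052 214.38787699]]
px face,ring,bub [521.06665039 120.10559082] [521.12103271 122.37521362] [519.98394775 122.08434296] axes [24.08652496 29.25553322] [15.03178024 17.50556946]
face off table mm [-1.48 -0.61] cw rad L,R [-0.23 -0.39]
ring off table mm [-0.46  0.84] cw rad L,R [-0.2   0.01]
```

View pics/w5.png

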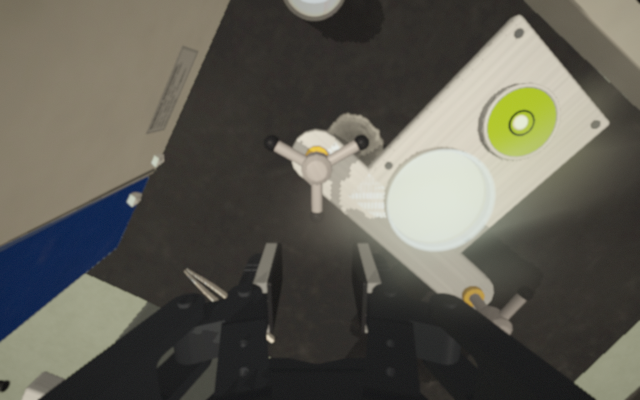

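The left hub is at (316,167) with its front spoke straight between the fingers. The bubble at (520,122) is about 1 mm from the ring centre. I'll go down and turn the left head a little CCW.

>>> play_rows(
  series=[
    [0.4,[0.03,0,0.66],[0,0,0]],
    [0.4,[0,0,0.66],[0,0,0]],
    [0.4,[0,0,0.65],[0,0,0]],
    [0.4,[0,0,0],[0,0,0]],
    [0,[0,0,0],[0,0,0]],
    [0,[0,0,0],[0,0,0]],
    [0,[0,0,0],[0,0,0]],
    [0,[0,0,0],[0,0,0]],
  ],
)

```text
t: 8.82
tool_pos: [0.5657, -0.0139, 0.0726]
tool_rot: [3.033, 0.818, 0.004]
contact_force: [-2.7, 2.7, 6.5]
opening: 0.0069
grip_force: 29.1
```

Run:
```python
from h import *
for _ in range(2):
    c,k,o=shot("top");bubble(c,k)
```

```text
px face,ring,bub [313.14758301 146.00387573] [313.09448242 146.16062927] [312.36529541 146.05715942] axes [8.57648754 9.19040203] [5.73217154 5.93802738]
face off table mm [-0.53  1.8 ] cw rad L,R [-0.35  0.12]
ring off table mm [-0.12  1.76] cw rad L,R [-0.25  0.21]
px face,ring,bub [313.14666748 145.98884583] [313.07116699 146.13690186] [312.3319397  146.00534058] axes [8.61822701 9.12493992] [5.76288795 5.96462822]
face off table mm [-0.46  1.89] cw rad L,R [-0.34  0.15]
ring off table mm [-0.05  1.8 ] cw rad L,R [-0.25  0.22]
```

>>> play_rows(
  series=[
    [0,[0.005,0.078,0],[0,0,-1]],
    [0,[0.005,0.078,0],[0,0,-1]],
    [0,[0,0,0],[0,0,0]],
    [0,[0,0,0],[0,0,0]],
  ],
)

```text
t: 9.43
tool_pos: [0.5702, -0.0194, 0.0725]
tool_rot: [-2.889, -1.232, -0.003]
contact_force: [-3.8, 6.8, 6.8]
opening: 0.007
grip_force: 30.5
```

Run:
```python
from h import *
for _ in range(2):
    c,k,o=shot("top");bubble(c,k)
```

```text
px face,ring,bub [313.15145874 146.01727295] [313.11367798 146.27456665] [312.40319824 146.04815674] axes [8.40404701 9.26542091] [5.77169323 5.84185886]
face off table mm [-0.46  1.73] cw rad L,R [-0.32  0.13]
ring off table mm [0.19 1.78] cw rad L,R [-0.19  0.27]
px face,ring,bub [313.13421631 146.02288818] [313.10348511 146.25830078] [312.44848633 146.01815796] axes [8.40357685 9.27494812] [5.7341814  5.91503048]
face off table mm [-0.34  1.6 ] cw rad L,R [-0.28  0.14]
ring off table mm [0.26 1.66] cw rad L,R [-0.16  0.27]
```

>>> play_rows(
  series=[
    [0,[0.005,0.078,0],[0,0,-1]],
    [0,[0.005,0.078,0],[0,0,-1]],
    [0,[0,0,0],[0,0,0]],
    [0,[0,0,0],[0,0,0]],
  ],
)

```text
t: 10.02
tool_pos: [0.5759, -0.0234, 0.0725]
tool_rot: [-2.688, -1.621, -0.002]
contact_force: [-5.4, 8.1, 8.5]
opening: 0.0071
grip_force: 31.7
```

Run:
```python
from h import *
for _ in range(2):
    c,k,o=shot("top");bubble(c,k)
```

```text
px face,ring,bub [313.11328125 146.04992676] [313.09899902 146.20344543] [312.97235107 145.77362061] axes [8.48384285 9.27528   ] [5.72666311 6.11859179]
face off table mm [0.61 0.48] cw rad L,R [0.07 0.19]
ring off table mm [1.   0.53] cw rad L,R [0.14 0.28]
px face,ring,bub [313.1083374  146.05404663] [313.08978271 146.23147583] [313.0696106  145.73721313] axes [8.45060539 9.28498077] [5.74979258 6.17290592]
face off table mm [0.76 0.26] cw rad L,R [0.13 0.19]
ring off table mm [1.21 0.31] cw rad L,R [0.21 0.29]
```

Less than 1 mm off. I'll release, back off and check from above with the wrist camera.

>>> play_rows(
  series=[
    [0.3,[0,0,0],[0,0,0]],
    [0.3,[0,0,0],[0,0,0]],
    [0.3,[0,0,0],[0,0,0]],
    [0.3,[0,0,-0.7],[0,0,0]],
    [0.3,[0,0,-0.7],[0,0,0]],
    [0.3,[0,0.7,-0.3],[0,0,0]],
    [0.3,[0,0.7,0],[0,0,0]],
    [0.3,[0,0.6,0],[0,0,0]],
  ],
)

```text
t: 11.12
tool_pos: [0.6654, -0.0727, 0.1561]
tool_rot: [2.69, 1.621, 0.001]
contact_force: [0.8, 0.4, 0.3]
opening: 0.0254
grip_force: 0.0
```

>>> play_rows(
  series=[
    [0.3,[0,0,0],[0,0,0]],
    [0.3,[0,0,0],[0,0,0]],
  ],
)

```text
t: 11.38
tool_pos: [0.6637, -0.0717, 0.1552]
tool_rot: [-2.69, -1.621, 0.001]
contact_force: [0.2, -1.5, -0.8]
opening: 0.0257
grip_force: 0.0
```

Run:
```python
from h import *
c,k,o=shot("wrist");print(o["tool_pos"]);bubble(c,k,save="pics/b6.png")
c,k,o=shot("top");bubble(c,k)
```

```text
[ 0.66367327 -0.07168112  0.15518215]
px face,ring,bub [388.25799561 247.71133423] [377.37835693 256.14456177] [385.32177734 240.58605957] axes [ 8.75749016 11.05696487] [0.90263379 5.08671093]
face off table mm [-0.98  7.1 ] cw rad L,R [-1.13  0.72]
ring off table mm [ 9.53 12.35] cw rad L,R [0.38 3.61]
px face,ring,bub [313.06936646 146.00257874] [315.04141235 147.55229187] [313.28982544 145.78688049] axes [12.04798412 13.45501995] [5.68902302 6.16688967]
face off table mm [ 0.64 -0.4 ] cw rad L,R [0.19 0.08]
ring off table mm [3.45 5.04] cw rad L,R [0.07 1.38]
```

View pics/b6.png

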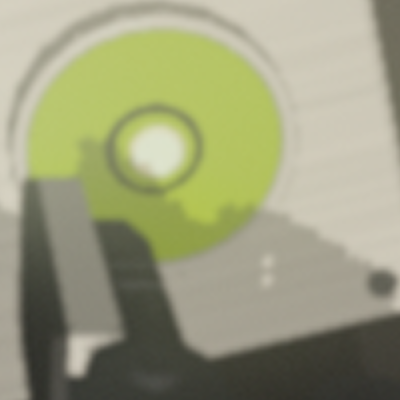

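The ring is centred at (154,148) and the bubble at (158,150) in the crop, so the bubble is wholly inside with margin all round. The arm is clear of everything, so I'm handing in.

```bash
python3 -c "
from station import ctrl
print(ctrl.finish_job())"
```

```text
the job is handed in; nothing more can be done
None
```

The table is levelled and the job handed in after about 11.5 s of robot time: the bubble sits wholly inside the black ring, under 1 mm off centre by the last close view, and the arm kept clear of the bystanders.

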